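Put the hole-saw kit back in its tray

TASK

Drilling is finished: put the four red hole saws back in the plywood kit tray, each standing teeth down and fully seated in the block bored for its size (the smallest saw in the smallest recess, and so on). Set them in rather than dropping or throwing them, and leave the two grey steel tile saws where they stand on the bench.

Things in the scene. Friction and masses are not known exactly. Their poses are not given: they have to be found in the camera images.
- saw22_mid (a point): Centre (half-way up, on the axis) of the 22 mm red hole saw: an upright cylindrical cup 22 mm in diameter and 50 mm tall, red side and red closed top with a small steel boss, steel teeth at the lower rim. It starts standing teeth down on the bench; its z axis points up out of the closed top.
- saw35_mid (a point): Centre (half-way up, on the axis) of the 35 mm red hole saw: an upright cylindrical cup 35 mm in diameter and 50 mm tall, red side and red closed top with a small steel boss, steel teeth at the lower rim. It starts standing teeth down on the bench; its z axis points up out of the closed top.
- saw48_mid (a point): Centre (half-way up, on the axis) of the 48 mm red hole saw: an upright cylindrical cup 48 mm in diameter and 50 mm tall, red side and red closed top with a small steel boss, steel teeth at the lower rim. It starts standing teeth down on the bench; its z axis points up out of the closed top.
- saw60_mid (a point): Centre (half-way up, on the axis) of the 60 mm red hole saw: an upright cylindrical cup 60 mm in diameter and 50 mm tall, red side and red closed top with a small steel boss, steel teeth at the lower rim. It starts standing teeth down on the bench; its z axis points up out of the closed top.
- block22: Beech block bored for the 22 mm saw: 90 x 90 x 18 mm, fixed; central round recess 34 mm wide, 12 mm deep, blue floor. Origin: centre of its underside (6 mm above the bench), x, y along its edges, z up; recess floor at z = 6 mm, top at 18 mm. Four blocks, in any order, fill a plywood tray 2 x 2, centres 91 mm apart (tray 196 mm square, rim 19 mm above the bench).
- block35: Beech block bored for the 35 mm saw: 90 x 90 x 18 mm, fixed; central round recess 47 mm wide, 12 mm deep, blue floor. Origin: centre of its underside (6 mm above the bench), x, y along its edges, z up; recess floor at z = 6 mm, top at 18 mm. Four blocks, in any order, fill a plywood tray 2 x 2, centres 91 mm apart (tray 196 mm square, rim 19 mm above the bench).
- block48: Beech block bored for the 48 mm saw: 90 x 90 x 18 mm, fixed; central round recess 60 mm wide, 12 mm deep, blue floor. Origin: centre of its underside (6 mm above the bench), x, y along its edges, z up; recess floor at z = 6 mm, top at 18 mm. Four blocks, in any order, fill a plywood tray 2 x 2, centres 91 mm apart (tray 196 mm square, rim 19 mm above the bench).
- block60: Beech block bored for the 60 mm saw: 90 x 90 x 18 mm, fixed; central round recess 72 mm wide, 12 mm deep, blue floor. Origin: centre of its underside (6 mm above the bench), x, y along its edges, z up; recess floor at z = 6 mm, top at 18 mm. Four blocks, in any order, fill a plywood tray 2 x 2, centres 91 mm apart (tray 196 mm square, rim 19 mm above the bench).
- tile35_mid (a point): Centre (half-way up, on the axis) of a bare-steel tile-cutting hole saw, 35 mm in diameter, 50 mm tall, grey all over with a brass-coloured grit band at the foot; stands on the bench, loose; a look-alike that is not part of this kit. z axis up.
- tile60_mid (a point): Centre (half-way up, on the axis) of a bare-steel tile-cutting hole saw, 60 mm in diameter, 50 mm tall, grey all over with a brass-coloured grit band at the foot; stands on the bench, loose; a look-alike that is not part of this kit. z axis up.
There are look-alikes about, which are no part of the job. What is shaped like the part that bears tile35_mid but purple is not meant. Leave any green look-alike of the part that bears saw60_mid alone.

How it is judged:
By the outcome, as a careful person would: the job done as asked, in the order asked, and still so for the second after the job is handed in, with the robot touching nothing.
It also fails if it takes over 112 s, if anything falls off the work surface, if the arm or the gripper's body presses on something with over 40 N, if the wrist force passes 120 N, or if a joint passes its speed limit or range.

ROBOT

A 7-joint arm with a two-finger parallel gripper is mounted at the origin on the work surface. World frame = base frame: x ahead of the robot, y to its left, z up, the work surface at z = 0. Lengths are in m, angles in rad, forces in N, time in s.
With the tool pointing down it reaches from about 0.4 to 0.875 m from the base axis. Payload 6.5 kg.
Tool frame: the origin (TCP) lies between the finger pads; the fingertips stand 22 mm ahead of it and the grasp point (between the pads) lies 3 mm ahead of it (r.tcp_to_tips is the z of the fingertips in the tool frame, in m); z points along the fingers, y is the line along which they close (so a half turn about z gives the same grasp; the last joint's range is limited). The gripper opens to 88 mm and grips with 3 to 60 N. Pads are 18 mm wide; open, the fingers measure 123 mm over their backs; the gripper's body (75 mm by 187 mm) begins 45 mm behind the grasp point.
Start: joints at [-1.339, 0.536, -0.004, 1.538, 0.003, 1.067, -0.071], TCP at [0.191, 0.621, 0.261] pointing down, gripper open.
Joint ranges: [-2.7, 2.7], [-0.37, 2.16], [-1.27, 1.26], [0.24, 2.4], [-1.31, 4.45], [0.19, 1.91], [-2.76, 2.76]. Speed limits (rad/s): [2.39, 2.39, 3.14, 3.14, 3.14, 3.14, 3.14].

INTERFACE

Orientations are given as a unit quaternion [x, y, z, w].
In Python, from station import r, optics gives the robot as it stands.
- The arm moves only by the shell command python3 -m creep 'ROWS' [FORCE]. ROWS is JSON, a list of rows, each a list of 3 entries, a list of its own where there are three numbers: the turn, a rotation vector about the tool's x, y, z in degrees, then the shift along the tool's x, y, z in m, then the opening, from 0 (shut) to 1 (fully open). In form: [[[rx, ry, rz], [x, y, z], hand], ...]. A call has 1 to 10 rows; each row shifts and turns the commanded pose from where the row before left it, along the tool's axes as they then stand; what a row does not reach is not made up. A row lasts 1/10 s, in which the tool goes at most 50 mm and 8.59 degrees, less where a joint would pass 70% of its speed; a pose out of reach is approached as far as the arm can. A call with a gripper value outside its range is refused whole. The fingers move at their own pace and stop on an object; FORCE is the grip in N (left out, the last holds). Time passes only in rows, so rows that do not move let the fingers close. It gives the time, the measured TCP pose, the force, the opening and the grip force at its end, in the units of the state.
- r.sense(): the state, without advancing time (a new reading comes with each control period).
- optics.capture(name): name is "scene" or "top"; returns the picture (420x560x3 uint8, red, green, blue); there is no depth.
- optics.camera_info(name): a dict with "fx", "fy", "cx", "cy" (pixels), "origin" and "rotation" of the camera in the world. Camera axes: x right, y up, looking along -z (the intrinsics and any distortion apply to the point x, -y, -z); pixel columns grow to the right and rows downward; lengths in m; the calibration is good to about 2 mm. A picture is of the moment at which its call begins. camera_info takes no time and is no camera call.
- r.sign_off(): hands the job in; it is judged then, once.
The state is a dict: "t": time; "q": joint angles; "qvel": joint speeds; "tau": joint torques, N m; "position": TCP position; "eef_rot": TCP orientation; "ft_force": force on the tool from outside, world axes, zero at the start; "ft_torque": the same for the moment, N m; "gripper_width": finger opening in m; "gripper_force": force on a finger pad.
Only numpy, scipy, OpenCV 4.12 (cv2) and the standard library are available. Lean on these libraries where they do the work, as an engineer would, in place of code of your own. Each camera call takes 0.05 s, during which the arm holds its last target. There are 200 camera calls.

## Working session

There is one attempt and no reset: what is moved stays moved. The work goes in short steps, Python scripts to look and compute and a shell command to move; the robot and the scene stay as the last step left them, time stands still between calls to the robot, and variables do not carry over. Pictures are saved under pics/ and viewed, at most 14 in all, crops included, and the job is handed in when it is done.

```bash
ls; mkdir -p pics; python3 - <<'E'
from station import r, optics
import cv2
for n in("scene","top"):
    im=optics.capture(n); cv2.imwrite(f"pics/{n}0.png",im[:,:,::-1]); print(n,optics.camera_info(n))
s=r.sense(); print(s["t"],s["position"],s["eef_rot"],s["gripper_width"],r.tcp_to_tips)
E
```

```text
pics
scene {'fx': 507.87667558273523, 'fy': 507.87667558273523, 'cx': 278.7089422734383, 'cy': 207.2113192887019, 'origin': array([1.41598908, 0.0492428 , 0.69989267]), 'rotation': array([0.32820643, 0.33100264, 0.63839688, 0.61250895])}
top {'fx': 379.536816078824, 'fy': 379.536816078824, 'cx': 278.86919368403306, 'cy': 204.86819443734782, 'origin': array([0.3589035 , 0.03012793, 0.91321567]), 'rotation': array([-0.069581  ,  0.0671234 ,  0.71226054, -0.69522504])}
0.1 [0.19061744 0.62091469 0.25994958] [ 1.48324538e-01  9.88938457e-01 -7.46813752e-04 -3.96214872e-05] 0.08834009152994116 0.022
```

View pics/scene0.png

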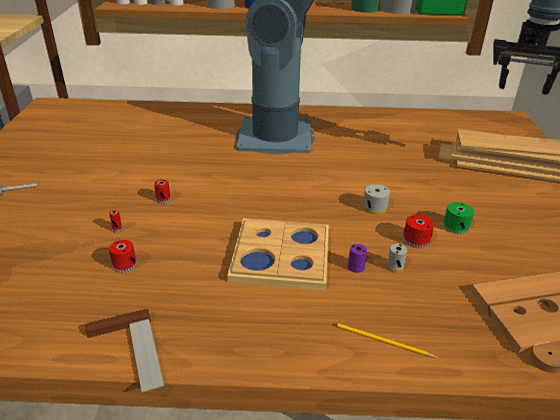

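View pics/top0.png

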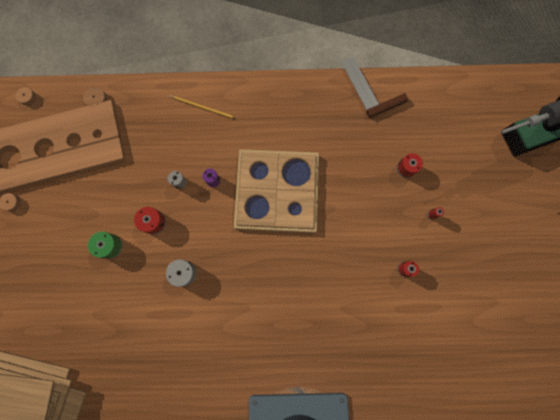

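The top view shows the red 60 at (148,219), 48 at (412,165), 22 at (437,213) and 35 at (410,268). The recesses are 72 mm at (297,171), 60 at (257,207), 47 at (260,171) and 34 at (295,209). Grey tile saws stand at (180,273) and (176,179), with a green look-alike at (103,245) and a purple one at (211,177).

```bash
cat > h.py <<'E'
import numpy as np, cv2
from scipy.spatial.transform import Rotation as R
from station import r, optics
def ray(n,px):
    c=optics.camera_info(n); d=np.array([(px[0]-c["cx"])/c["fx"],-(px[1]-c["cy"])/c["fy"],-1.])
    return np.array(c["origin"]),R.from_quat(c["rotation"]).apply(d)
def onz(n,px,z):
    o,d=ray(n,px); return (o+d*(z-o[2])/d[2])[:2]
def blobs(im,color,amin=25):
    h=cv2.cvtColor(im,cv2.COLOR_RGB2HSV); H,S,V=[h[...,i].astype(int) for i in range(3)]
    m={"red":((H<5)|(H>174))&(S>170)&(V>60),"blue":(H>105)&(H<130)&(S>80)&(V>30),
       "green":(H>45)&(H<85)&(S>120)&(V>40),"purple":(H>130)&(H<160)&(S>80)&(V>40)}[color]
    cs,_=cv2.findContours(m.astype(np.uint8),cv2.RETR_EXTERNAL,cv2.CHAIN_APPROX_NONE); out=[]
    for c in cs:
        c=cv2.convexHull(c); a=cv2.contourArea(c)
        if a>amin:
            M=cv2.moments(c); out.append((M["m10"]/M["m00"],M["m01"]/M["m00"],a))
    return out
def go(x,y,z=None):
    s=r.sense(); p=np.array(s["position"]); T=np.array([x,y,p[2] if z is None else z])
    Rm=R.from_quat(s["eef_rot"]); 
    yv=Rm.apply([0,1,0]); print("t",s["t"],"pos",p.round(4),"yaw(y axis)",np.degrees(np.arctan2(yv[1],yv[0])).round(2),"w",round(s["gripper_width"],4),"tool shift",Rm.inv().apply(T-p).round(4), "F",np.round(s["ft_force"],1))
E
python3 - <<'E'
from h import *
for n in("top","scene"):
    im=optics.capture(n)
    for c,z in(("red",.028),("green",.028),("purple",.028),("blue",.018)):
        for b in blobs(im,c): 
            p=onz(n,b,z)
            if np.hypot(*p)<1.0 and p[0]>.2: print(n,c,np.round(b,1),p.round(4))
for px in((180,273),(176,179)): print("tile top",onz("top",px,.05).round(3))
s=r.sense(); print(s["q"]); go(.6,-.25)
E
```

```text
top red [408.8 268.7 213. ] [ 0.3758 -0.2637]
top red [433.9 213.2  53. ] [ 0.5034 -0.3343]
top red [148.5 219.8 549.5] [0.5042 0.3401]
top red [410.3 164.4 356. ] [ 0.6244 -0.2896]
top green [103.1 245.1 590. ] [0.4471 0.4437]
top purple [210.7 177.3 186.5] [0.6045 0.194 ]
scene red [122.2 254.4 603. ] [ 0.6242 -0.2894]
scene red [418.3 229.5 709. ] [0.5069 0.3363]
scene red [115.3 219.7 149. ] [ 0.5055 -0.3394]
scene red [161.9 190.1 247. ] [ 0.3779 -0.2631]
scene green [458.4 216.9 706. ] [0.4534 0.438 ]
scene purple [357.1 257.9 424.5] [0.6109 0.1915]
scene blue [300.9 264.2 136. ] [0.6248 0.0768]
scene blue [256.8 260.6 419. ] [ 0.6182 -0.0139]
scene blue [303.7 237.  196. ] [0.534  0.0831]
scene blue [262.5 233.8  30.5] [ 0.5273 -0.0077]
tile top [0.378 0.256]
tile top [0.596 0.272]
[-1.33918681  0.53687047 -0.0044648   1.53844576  0.00258342  1.06729519
 -0.07118672]
t 0.2 pos [0.1906 0.6211 0.2602] yaw(y axis) 72.94 w 0.0883 tool shift [-0.6469 -0.7127  0.0008] F [0.9 0.2 0.2]
```

```bash
python3 - <<'E'
from h import *
im=optics.capture("top"); h=cv2.cvtColor(im,cv2.COLOR_RGB2HSV)
for p in((171,297),(171,260),(207,257),(209,295)): print(h[p],end=' ')
m=((h[...,0]>95)&(h[...,0]<140)&(h[...,1]>60)).astype(np.uint8); m[:140]=0;m[245:]=0;m[:,:225]=0;m[:,330:]=0
cs,_=cv2.findContours(m,cv2.RETR_EXTERNAL,cv2.CHAIN_APPROX_NONE)
for c in cs:
    M=cv2.moments(cv2.convexHull(c))
    if M["m00"]>15: b=(M["m10"]/M["m00"],M["m01"]/M["m00"]); print(np.round(b,1),M["m00"],onz("top",b,.018).round(4))
E
```

```text
[117  61  83] [117  62  82] [119  67  88] [118  75  82] [295.5 209.4] 49.0 [ 0.5225 -0.0085]
[258.1 207.6] 275.0 [0.5289 0.0811]
[260.4 171.4] 109.5 [0.6191 0.0743]
[297.1 173.2] 397.5 [ 0.6122 -0.0153]
```

```bash
python3 -m creep '[[[0,0,8],[0,-0.045,0],1],[[0,0,8],[0,-0.045,0],1]]'; python3 -c "
from h import *; go(.5,.34)"
```

```text
t: 0.45
position: [0.159, 0.5364, 0.2599]
eef_rot: [0.288, 0.958, -0.0, 0.0]
ft_force: [-1.4, -0.3, -1.1]
gripper_width: 0.0886
gripper_force: 0.0
t 0.45 pos [0.159  0.5364 0.2599] yaw(y axis) 56.53 w 0.0886 tool shift [-3.928e-01  2.420e-02  2.000e-04] F [-1.4 -0.3 -1.1]
```

```bash
python3 -m creep '[[[0,0,0],[-0.04,0.002,0],1],[[0,0,0],[-0.045,0.003,0],1],[[0,0,0],[-0.045,0.003,0],1],[[0,0,0],[-0.045,0.003,0],1],[[0,0,0],[-0.045,0.003,0],1],[[0,0,0],[-0.045,0.003,0],1],[[0,0,0],[-0.045,0.003,0],1],[[0,0,0],[-0.045,0.003,0],1],[[0,0,0],[-0.03,0,0.03],1],[[0,0,0],[0,0,0.03],1]]'; python3 -c "
from h import *; go(.5055,.338,.04)"
```

```text
t: 1.45
position: [0.4989, 0.3427, 0.2009]
eef_rot: [0.288, 0.958, 0.0, 0.002]
ft_force: [-0.3, 0.1, -1.3]
gripper_width: 0.0882
gripper_force: 0.0
t 1.45 pos [0.4989 0.3427 0.2009] yaw(y axis) 56.51 w 0.0882 tool shift [-0.0074 -0.0007  0.1609] F [-0.3  0.1 -1.3]
```

```bash
python3 -m creep '[[[0,0,0],[-0.007,-0.001,0.03],1],[[0,0,0],[0,0,0.04],1],[[0,0,0],[0,0,0.04],1],[[0,0,0],[0,0,0.03],1],[[0,0,0],[0,0,0.015],1],[[0,0,0],[0,0,0.005],1],[[0,0,0],[0,0,0],1]]'; python3 -c "
from h import *; go(.5055,.338,.04)
cv2.imwrite('pics/a1.png',cv2.resize(optics.capture('scene')[150:300,330:530,::-1],(800,600)))"
```

```text
t: 2.15
position: [0.4993, 0.3424, 0.0411]
eef_rot: [0.285, 0.959, 0.0, 0.0]
ft_force: [-0.2, 0.0, 0.6]
gripper_width: 0.088
gripper_force: 0.0
t 2.15 pos [0.4993 0.3424 0.0411] yaw(y axis) 56.94 w 0.088 tool shift [-0.0076 -0.0003  0.0011] F [-0.2  0.   0.6]
```

View pics/a1.png

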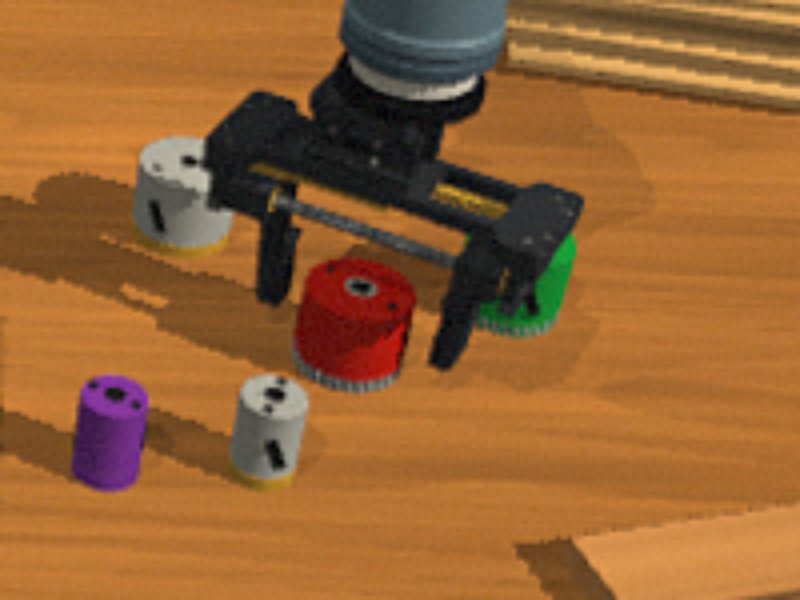

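The red 60 saw sits between the fingers, at about (355,320) in the crop. It is a few mm on the near side, so I correct by −8 mm in tool x and close.

```bash
python3 -m creep '[[[0,0,0],[-0.008,0,0],1],[[0,0,0],[0,0,0],1],[[0,0,0],[0,0,0],1]]' 25; python3 -c "
from h import *; go(.5055,.338,.04)"
```

```text
t: 2.5
position: [0.5066, 0.3377, 0.0416]
eef_rot: [0.285, 0.959, 0.001, 0.001]
ft_force: [-0.2, -0.4, 0.3]
gripper_width: 0.0883
gripper_force: 0.0
t 2.5 pos [0.5066 0.3377 0.0416] yaw(y axis) 56.89 w 0.0883 tool shift [ 0.0011 -0.0004  0.0016] F [-0.2 -0.4  0.3]
```

```bash
python3 -m creep '[[[0,0,0],[0,0,0.002],0.7],[[0,0,0],[0,0,0],0.6],[[0,0,0],[0,0,0],0.5],[[0,0,0],[0,0,0],0.5],[[0,0,0],[0,0,0],0.5],[[0,0,0],[0,0,0],0.5]]' 25; python3 -c "
from h import *; go(.615,-.015,.2)"
```

```text
t: 3.1
position: [0.5056, 0.3379, 0.0387]
eef_rot: [0.284, 0.959, -0.0, -0.0]
ft_force: [-0.8, 1.6, -0.3]
gripper_width: 0.0594
gripper_force: 25.0
t 3.1 pos [0.5056 0.3379 0.0387] yaw(y axis) 56.95 w 0.0594 tool shift [-0.2842 -0.2361 -0.1613] F [-0.8  1.6 -0.3]
```

```bash
python3 -m creep '[[[0,0,0],[0,0,-0.03],0.5],[[0,0,0],[0,0,-0.04],0.5],[[0,0,0],[0,0,-0.04],0.5],[[0,0,0],[-0.02,-0.017,-0.01],0.5],[[0,0,0],[-0.035,-0.029,0],0.5],[[0,0,0],[-0.035,-0.029,0],0.5],[[0,0,0],[-0.035,-0.029,0],0.5],[[0,0,0],[-0.035,-0.029,0],0.5],[[0,0,0],[-0.035,-0.029,0],0.5],[[0,0,0],[-0.035,-0.029,0],0.5]]'; python3 -c "
from h import *; go(.615,-.015,.08)"
```

```text
t: 4.1
position: [0.5943, 0.0504, 0.1586]
eef_rot: [0.284, 0.959, -0.0, -0.0]
ft_force: [0.0, -0.5, -2.6]
gripper_width: 0.0595
gripper_force: 25.0
t 4.1 pos [0.5943 0.0504 0.1586] yaw(y axis) 56.94 w 0.0595 tool shift [-0.0531 -0.0435  0.0786] F [ 0.  -0.5 -2.6]
```

```bash
python3 -m creep '[[[0,0,0],[-0.03,-0.024,0],0.5],[[0,0,0],[-0.02,-0.017,0.02],0.5],[[0,0,0],[-0.004,-0.003,0.035],0.5],[[0,0,0],[0,0,0.02],0.5],[[0,0,0],[0,0,0],0.5],[[0,0,0],[0,0,0],0.5]]'; python3 -c "
from h import *; go(.615,-.015,.051)
for n in('scene','top'): 
  im=optics.capture(n)
  print([(np.round(b,1),onz(n,b,.028+.041).round(4)) for b in blobs(im,'red')])
cv2.imwrite('pics/a2.png',cv2.resize(im[140:240,220:340,::-1],(720,600)))"
```

```text
t: 4.7
position: [0.6154, -0.0139, 0.0838]
eef_rot: [0.284, 0.959, -0.0, -0.0]
ft_force: [0.7, 0.0, -2.3]
gripper_width: 0.0598
gripper_force: 25.0
t 4.7 pos [ 0.6154 -0.0139  0.0838] yaw(y axis) 56.95 w 0.0598 tool shift [-0.0003 -0.0012  0.0328] F [ 0.7  0.  -2.3]
[(array([122.3, 254.4, 607.5]), array([ 0.6725, -0.2686])), (array([253.7, 239.4, 688. ]), array([ 0.6129, -0.02  ])), (array([115.3, 219.7, 160.5]), array([ 0.5611, -0.3158])), (array([161.9, 190.1, 245. ]), array([ 0.441, -0.244]))]
[(array([414.5, 269.6,  65. ]), array([ 0.3727, -0.2623])), (array([434.2, 213.1,  61. ]), array([ 0.4969, -0.3181])), (array([410.3, 164.5, 361. ]), array([ 0.6119, -0.2747]))]
```

View pics/a2.png

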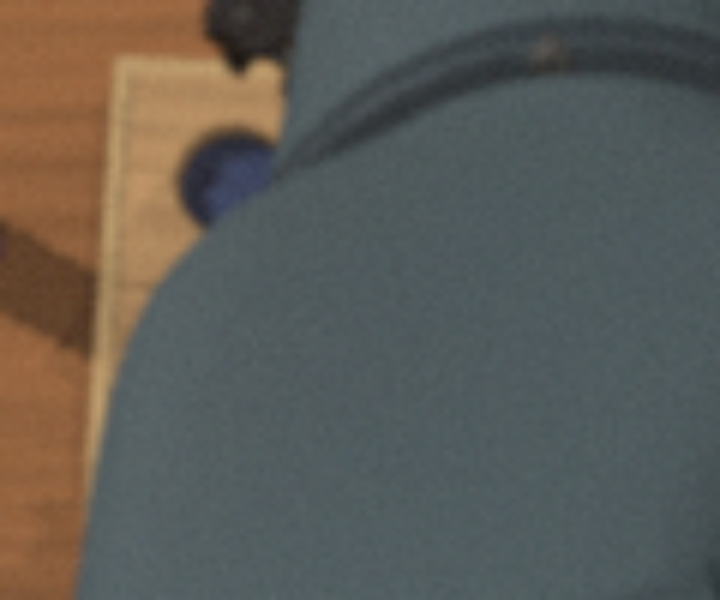

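The arm hides the saw from the top camera, but the tool pose and scene view agree, so I lower it.

```bash
python3 -m creep '[[[0,0,0],[0,-0.001,0.015],0.5],[[0,0,0],[0,0,0.01],0.5],[[0,0,0],[0,0,0.005],0.5],[[0,0,0],[0,0,0.003],0.5],[[0,0,0],[0,0,0],0.5],[[0,0,0],[0,0,0],0.5]]'; python3 -c "
from h import *; go(.615,-.015,.051)
im=optics.capture('scene')
cv2.imwrite('pics/a3.png',cv2.resize(im[200:300,210:350,::-1],(800,571)))"
```

```text
t: 5.4
position: [0.6152, -0.0149, 0.0507]
eef_rot: [0.285, 0.959, 0.0, 0.0]
ft_force: [0.2, 0.8, -2.3]
gripper_width: 0.0594
gripper_force: 25.0
t 5.4 pos [ 0.6152 -0.0149  0.0507] yaw(y axis) 56.94 w 0.0594 tool shift [ 0.0001 -0.0002 -0.0003] F [ 0.2  0.8 -2.3]
```

View pics/a3.png

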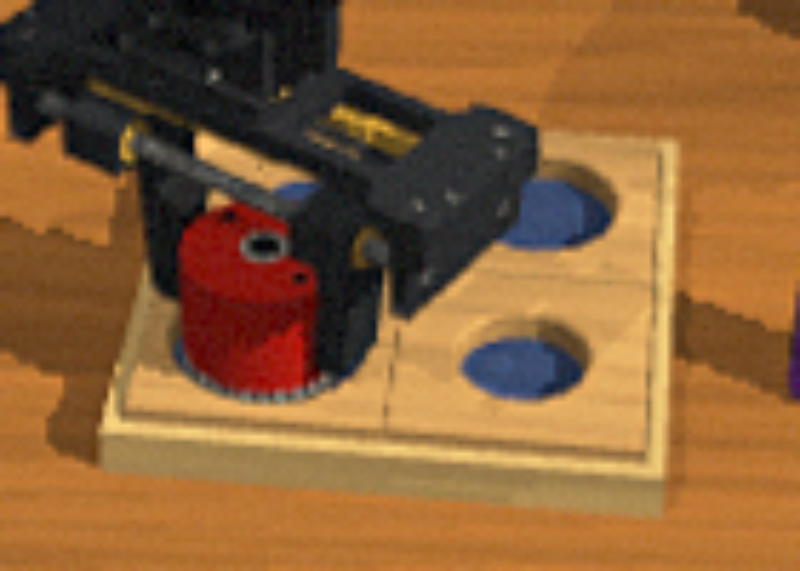

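The saw (crop ~(255,310)) is inside its recess, with blue floor visible on its left. I press down slightly to confirm contact.

```bash
python3 -m creep '[[[0,0,0],[0,0,0.001],0.5],[[0,0,0],[0,0,0.001],0.5],[[0,0,0],[0,0,0],0.5]]'
```

```text
t: 5.75
position: [0.6152, -0.0149, 0.0506]
eef_rot: [0.285, 0.959, 0.0, -0.0]
ft_force: [-5.8, 0.6, 15.5]
gripper_width: 0.06
gripper_force: 25.0
```

Contact is exactly 12 mm above the bench grasp height, so the saw is seated. I release it and retreat.

```bash
python3 -m creep '[[[0,0,0],[0,0,-0.001],0.75],[[0,0,0],[0,0,0],0.85],[[0,0,0],[0,0,0],0.95],[[0,0,0],[0,0,0],0.95],[[0,0,0],[0,0,-0.02],0.95],[[0,0,0],[0,0,-0.04],0.95],[[0,0,0],[0,0,-0.04],0.95]]'; python3 -c "
from h import *; go(.6243,-.2895,.04)"
```

```text
t: 6.45
position: [0.6143, -0.0149, 0.1501]
eef_rot: [0.285, 0.959, -0.0, -0.001]
ft_force: [0.4, -0.1, 0.4]
gripper_width: 0.0842
gripper_force: 0.0
t 6.45 pos [ 0.6143 -0.0149  0.1501] yaw(y axis) 56.94 w 0.0842 tool shift [-0.1584 -0.2245  0.1101] F [ 0.4 -0.1  0.4]
```

```bash
python3 -m creep '[[[0,0,0],[-0.026,-0.037,0],0.95],[[0,0,0],[-0.026,-0.037,0],0.95],[[0,0,0],[-0.026,-0.037,0],0.95],[[0,0,0],[-0.026,-0.037,0],0.95],[[0,0,0],[-0.026,-0.037,0],0.95],[[0,0,0],[-0.026,-0.037,0],0.95],[[0,0,0],[-0.002,-0.002,0.02],0.95],[[0,0,0],[0,0,0.01],0.95],[[0,0,0],[0,0,0],0.95]]'; python3 -c "
from h import *; go(.6243,-.2895,.039)
for n in('scene','top'): 
  im=optics.capture(n)
  print(n,[(np.round(b,1),onz(n,b,.028).round(4)) for b in blobs(im,'red')])"
```

```text
t: 7.35
position: [0.6242, -0.2867, 0.1174]
eef_rot: [0.284, 0.959, 0.001, -0.002]
ft_force: [-1.3, 0.2, -0.2]
gripper_width: 0.0838
gripper_force: 0.0
t 7.35 pos [ 0.6242 -0.2867  0.1174] yaw(y axis) 57.01 w 0.0838 tool shift [-0.002  -0.0023  0.0784] F [-1.3  0.2 -0.2]
scene [(array([122.2, 254.4, 604. ]), array([ 0.6243, -0.2894])), (array([255.9, 251.3, 822. ]), array([ 0.6005, -0.0168])), (array([115.2, 221.6, 120.5]), array([ 0.5127, -0.3375])), (array([162.1, 190. , 237. ]), array([ 0.377 , -0.2628]))]
top [(array([409. , 268.6, 212. ]), array([ 0.376 , -0.2641])), (array([434.1, 213.1,  63. ]), array([ 0.5037, -0.3347])), (array([297.4, 169.5, 476.5]), array([ 0.6187, -0.0157])), (array([410.2, 164.6, 355.5]), array([ 0.6241, -0.2892]))]
```

```bash
python3 -m creep '[[[0,0,0],[-0.002,-0.002,0.02],0.95],[[0,0,0],[0,0,0.03],0.95],[[0,0,0],[0,0,0.022],0.95],[[0,0,0],[0,0,0.006],0.95],[[0,0,0],[0,0,0],0.75],[[0,0,0],[0,0,0],0.6],[[0,0,0],[0,0,0],0.4],[[0,0,0],[0,0,0],0.4],[[0,0,0],[0,0,0],0.4]]' 25; python3 -c "
from h import *; go(.5315,.082,.15)"
```

```text
t: 8.35
position: [0.6267, -0.2914, 0.0428]
eef_rot: [0.284, 0.959, 0.0, 0.001]
ft_force: [-0.1, 0.6, 3.6]
gripper_width: 0.0476
gripper_force: 25.0
t 8.35 pos [ 0.6267 -0.2914  0.0428] yaw(y axis) 56.95 w 0.0476 tool shift [ 0.2833  0.2612 -0.1075] F [-0.1  0.6  3.6]
```

```bash
python3 -m creep '[[[0,0,0],[0,0,-0.03],0.4],[[0,0,0],[0,0,-0.045],0.4],[[0,0,0],[0,0,-0.04],0.4],[[0,0,0],[0.02,0.019,0],0.4],[[0,0,0],[0.034,0.031,0],0.4],[[0,0,0],[0.034,0.031,0],0.4],[[0,0,0],[0.034,0.031,0],0.4],[[0,0,0],[0.034,0.031,0],0.4],[[0,0,0],[0.034,0.031,0],0.4],[[0,0,0],[0.034,0.031,0],0.4]]'; python3 -c "
from h import *; go(.534,.0805,.0548)"
```

```text
t: 9.35
position: [0.5491, 0.004, 0.157]
eef_rot: [0.285, 0.959, 0.0, 0.0]
ft_force: [0.5, 0.7, -2.3]
gripper_width: 0.0476
gripper_force: 25.0
t 9.35 pos [0.5491 0.004  0.157 ] yaw(y axis) 56.93 w 0.0476 tool shift [0.0544 0.0559 0.1022] F [ 0.5  0.7 -2.3]
```

```bash
python3 -m creep '[[[0,0,0],[0.03,0.03,0],0.4],[[0,0,0],[0.018,0.02,0.01],0.4],[[0,0,0],[0.003,0.003,0.03],0.4],[[0,0,0],[0,0,0.025],0.4],[[0,0,0],[0,0,0],0.4],[[0,0,0],[0,0,0],0.4]]'; python3 -c "
from h import *; go(.534,.0805,.0548)"
```

```text
t: 9.95
position: [0.5361, 0.0742, 0.0921]
eef_rot: [0.285, 0.959, -0.0, -0.0]
ft_force: [0.6, -0.6, -1.8]
gripper_width: 0.0474
gripper_force: 25.0
t 9.95 pos [0.5361 0.0742 0.0921] yaw(y axis) 56.91 w 0.0474 tool shift [0.0051 0.0041 0.0373] F [ 0.6 -0.6 -1.8]
```

```bash
python3 -m creep '[[[0,0,0],[0.005,0.004,0],0.4],[[0,0,0],[0,0,0.015],0.4],[[0,0,0],[0,0,0.012],0.4],[[0,0,0],[0,0,0.006],0.4],[[0,0,0],[0,0,0.003],0.4],[[0,0,0],[0,0,0],0.4]]'; python3 -c "
from h import *; go(.534,.0805,.0548)
im=optics.capture('scene')
cv2.imwrite('pics/a4.png',cv2.resize(im[200:300,210:350,::-1],(800,571)))"
```

```text
t: 10.55
position: [0.5338, 0.0805, 0.0552]
eef_rot: [0.285, 0.959, -0.0, -0.0]
ft_force: [0.6, -0.2, -0.5]
gripper_width: 0.0474
gripper_force: 25.0
t 10.55 pos [0.5338 0.0805 0.0552] yaw(y axis) 56.92 w 0.0474 tool shift [-0.0002  0.0002  0.0004] F [ 0.6 -0.2 -0.5]
```

View pics/a4.png

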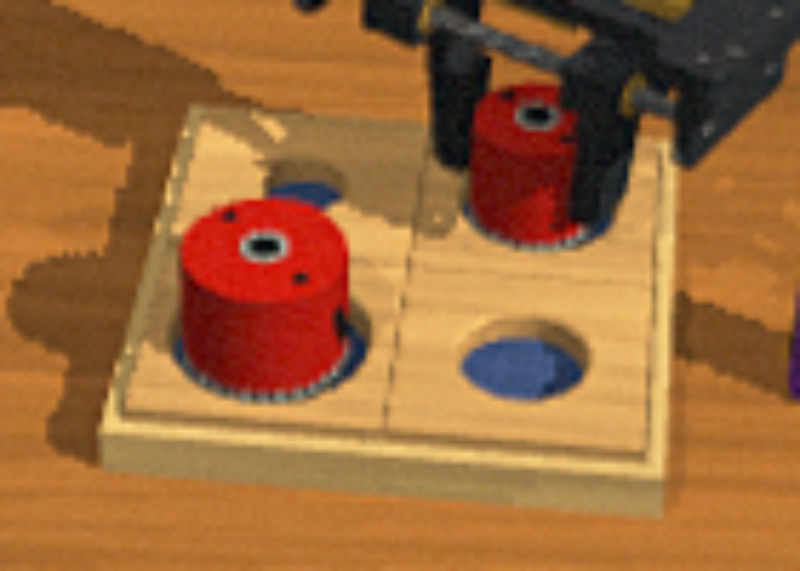

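The 60 saw stands seated at crop (265,300), and the 48 is inside its recess at (530,175). I press lightly, release and lift.

```bash
python3 -m creep '[[[0,0,0],[0,0,0.001],0.4],[[0,0,0],[0,0,0.001],0.4],[[0,0,0],[0,0,0],0.4]]'; python3 -m creep '[[[0,0,0],[0,0,0],0.55],[[0,0,0],[0,0,0],0.65],[[0,0,0],[0,0,0],0.8],[[0,0,0],[0,0,0],0.8],[[0,0,0],[0,0,-0.02],0.8],[[0,0,0],[0,0,-0.04],0.8],[[0,0,0],[0,0,-0.045],0.8]]'; python3 -c "
from h import *; go(.377,-.2634,.04)"
```

```text
t: 10.9
position: [0.5344, 0.0807, 0.0546]
eef_rot: [0.285, 0.959, 0.0, 0.0]
ft_force: [-3.4, -0.7, 8.7]
gripper_width: 0.0476
gripper_force: 25.0
t: 11.6
position: [0.533, 0.0805, 0.1589]
eef_rot: [0.284, 0.959, -0.001, -0.001]
ft_force: [1.3, 0.2, 1.4]
gripper_width: 0.0706
gripper_force: 0.0
t 11.6 pos [0.533  0.0805 0.1589] yaw(y axis) 56.94 w 0.0706 tool shift [-0.0571 -0.3731  0.1196] F [1.3 0.2 1.4]
```

```bash
python3 -m creep '[[[0,0,0],[-0.007,-0.046,0],0.8],[[0,0,0],[-0.007,-0.046,0],0.8],[[0,0,0],[-0.007,-0.046,0],0.8],[[0,0,0],[-0.007,-0.046,0],0.8],[[0,0,0],[-0.007,-0.046,0],0.8],[[0,0,0],[-0.007,-0.046,0],0.8],[[0,0,0],[-0.007,-0.046,0],0.8],[[0,0,0],[-0.007,-0.046,0.01],0.8],[[0,0,0],[0,0,0.03],0.8],[[0,0,0],[0,0,0],0.8]]'; python3 -c "
from h import *; go(.377,-.2634,.04); print(r.sense()['q'])"
```

```text
t: 12.6
position: [0.3778, -0.2583, 0.1166]
eef_rot: [0.286, 0.958, 0.0, -0.002]
ft_force: [0.2, -0.1, -0.2]
gripper_width: 0.0703
gripper_force: 0.0
t 12.6 pos [ 0.3778 -0.2583  0.1166] yaw(y axis) 56.77 w 0.0703 tool shift [-0.0025 -0.0047  0.0766] F [ 0.2 -0.1 -0.2]
[ 0.32603045  0.46222545  0.21299195  2.1409372  -0.17776705  0.55950616
  1.659557  ]
```

```bash
python3 -m creep '[[[0,0,0],[-0.0025,-0.0045,0.02],0.8],[[0,0,0],[0,0,0.03],0.8],[[0,0,0],[0,0,0.02],0.8],[[0,0,0],[0,0,0.005],0.8],[[0,0,0],[0,0,0],0.8],[[0,0,0],[0,0,0],0.8]]'; python3 -c "
from h import *; go(.377,-.2634,.04)"
```

```text
t: 13.2
position: [0.3808, -0.2633, 0.0448]
eef_rot: [0.284, 0.959, -0.0, 0.001]
ft_force: [0.1, -0.9, -0.6]
gripper_width: 0.0705
gripper_force: 0.0
t 13.2 pos [ 0.3808 -0.2633  0.0448] yaw(y axis) 56.99 w 0.0705 tool shift [ 0.0031 -0.0021  0.0048] F [ 0.1 -0.9 -0.6]
```

```bash
python3 -m creep '[[[0,0,0],[0.003,-0.002,0.005],0.8],[[0,0,0],[0,0,0],0.6],[[0,0,0],[0,0,0],0.4],[[0,0,0],[0,0,0],0.25],[[0,0,0],[0,0,0],0.25],[[0,0,0],[0,0,0],0.25],[[0,0,0],[0,0,0],0.25]]' 20; python3 -c "
from h import *; go(.622,.0755,.16)"
```

```text
t: 13.9
position: [0.3764, -0.2634, 0.0388]
eef_rot: [0.284, 0.959, 0.0, 0.0]
ft_force: [-0.2, 0.3, 1.5]
gripper_width: 0.034
gripper_force: 20.0
t 13.9 pos [ 0.3764 -0.2634  0.0388] yaw(y axis) 56.94 w 0.034 tool shift [-0.021   0.418  -0.1211] F [-0.2  0.3  1.5]
```

```bash
python3 -m creep '[[[0,0,0],[0,0,-0.03],0.25],[[0,0,0],[0,0,-0.045],0.25],[[0,0,0],[0,0,-0.045],0.25],[[0,0,0],[-0.002,0.03,0],0.25],[[0,0,0],[-0.002,0.046,0],0.25],[[0,0,0],[-0.002,0.046,0],0.25],[[0,0,0],[-0.002,0.046,0],0.25],[[0,0,0],[-0.002,0.046,0],0.25],[[0,0,0],[-0.003,0.046,0],0.25],[[0,0,0],[-0.003,0.046,0],0.25]]'; python3 -m creep '[[[0,0,0],[-0.003,0.046,0],0.25],[[0,0,0],[-0.002,0.04,0],0.25],[[0,0,0],[0,0.02,0],0.25],[[0,0,0],[0,0,0],0.25]]'; python3 -c "
from h import *; go(.622,.0755,.051)"
```

```text
t: 14.9
position: [0.5572, -0.014, 0.1586]
eef_rot: [0.284, 0.959, -0.0, -0.0]
ft_force: [1.2, -0.8, -0.3]
gripper_width: 0.034
gripper_force: 20.0
t: 15.3
position: [0.6194, 0.0746, 0.1582]
eef_rot: [0.282, 0.959, 0.001, -0.0]
ft_force: [0.7, -0.4, -0.8]
gripper_width: 0.0344
gripper_force: 20.0
t 15.3 pos [0.6194 0.0746 0.1582] yaw(y axis) 57.23 w 0.0344 tool shift [-0.0018  0.0019  0.1072] F [ 0.7 -0.4 -0.8]
```

```bash
python3 -m creep '[[[0,0,0],[-0.002,0.002,0.02],0.25],[[0,0,0],[0,0,0.035],0.25],[[0,0,0],[0,0,0.025],0.25],[[0,0,0],[0,0,0],0.25],[[0,0,0],[0,0,0],0.25]]'; python3 -c "
from h import *; go(.622,.0755,.051)"
```

```text
t: 15.8
position: [0.621, 0.0698, 0.079]
eef_rot: [0.285, 0.958, -0.0, -0.0]
ft_force: [0.1, 0.2, -0.5]
gripper_width: 0.0345
gripper_force: 20.0
t 15.8 pos [0.621  0.0698 0.079 ] yaw(y axis) 56.87 w 0.0345 tool shift [0.0022 0.0053 0.028 ] F [ 0.1  0.2 -0.5]
```

```bash
python3 -m creep '[[[0,0,0],[0.002,0.005,0],0.25],[[0,0,0],[0,0,0.01],0.25],[[0,0,0],[0,0,0.008],0.25],[[0,0,0],[0,0,0.005],0.25],[[0,0,0],[0,0,0.003],0.25],[[0,0,0],[0,0,0],0.25],[[0,0,0],[0,0,0],0.25]]'; python3 -c "
from h import *; go(.622,.0755,.051)
im=optics.capture('scene')
cv2.imwrite('pics/a5.png',cv2.resize(im[200:300,210:350,::-1],(800,571)))"
```

```text
t: 16.5
position: [0.6225, 0.0762, 0.0527]
eef_rot: [0.285, 0.959, -0.0, 0.0]
ft_force: [0.4, -0.8, -0.3]
gripper_width: 0.0345
gripper_force: 20.0
t 16.5 pos [0.6225 0.0762 0.0527] yaw(y axis) 56.93 w 0.0345 tool shift [ 0.0001 -0.0009  0.0017] F [ 0.4 -0.8 -0.3]
```

View pics/a5.png

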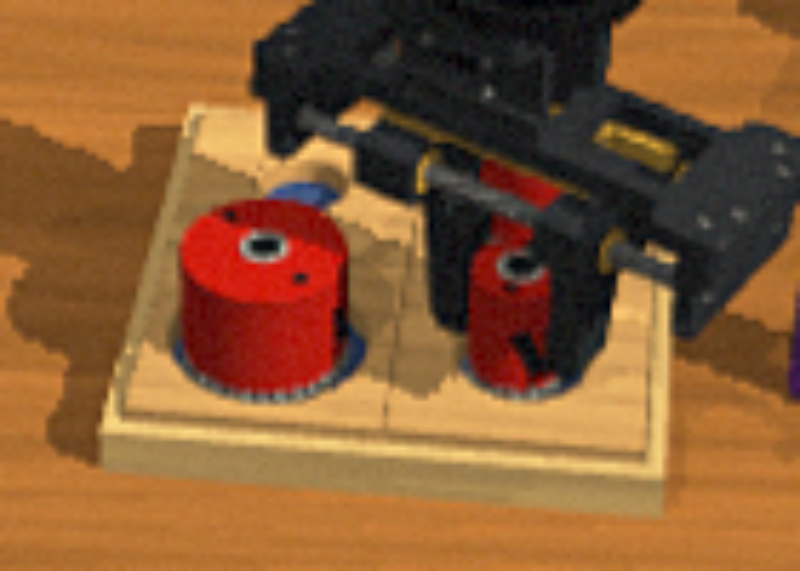

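The 35 saw is in its recess at crop (515,330). It has about 2 mm still to go, so I seat it, release and lift.

```bash
python3 -m creep '[[[0,0,0],[0,-0.001,0.001],0.25],[[0,0,0],[0,0,0.001],0.25],[[0,0,0],[0,0,0.001],0.25],[[0,0,0],[0,0,0],0.25]]'
```

```text
t: 16.95
position: [0.622, 0.0753, 0.0508]
eef_rot: [0.285, 0.959, 0.0, 0.0]
ft_force: [-3.8, 0.3, 9.4]
gripper_width: 0.0344
gripper_force: 20.0
```

```bash
python3 -m creep '[[[0,0,0],[0,0,0],0.4],[[0,0,0],[0,0,0],0.5],[[0,0,0],[0,0,0],0.6],[[0,0,0],[0,0,0],0.6],[[0,0,0],[0,0,-0.02],0.6],[[0,0,0],[0,0,-0.04],0.6],[[0,0,0],[0,0,-0.045],0.6]]'; python3 -c "
from h import *; go(.5045,-.337,.04)"
```

```text
t: 17.65
position: [0.6208, 0.0754, 0.1546]
eef_rot: [0.285, 0.959, -0.001, -0.001]
ft_force: [0.0, 0.1, -0.2]
gripper_width: 0.0524
gripper_force: 0.0
t 17.65 pos [0.6208 0.0754 0.1546] yaw(y axis) 56.94 w 0.0524 tool shift [-0.1277 -0.4088  0.1152] F [ 0.   0.1 -0.2]
```

```bash
python3 -m creep '[[[0,0,0],[-0.01,-0.03,0],0.6],[[0,0,0],[-0.014,-0.046,0],0.6],[[0,0,0],[-0.014,-0.046,0],0.6],[[0,0,0],[-0.014,-0.046,0],0.6],[[0,0,0],[-0.014,-0.046,0],0.6],[[0,0,0],[-0.014,-0.046,0],0.6],[[0,0,0],[-0.014,-0.046,0],0.6],[[0,0,0],[-0.014,-0.046,0],0.6],[[0,0,0],[-0.014,-0.042,0],0.6],[[0,0,0],[-0.005,-0.015,0.02],0.6]]'; python3 -m creep '[[[0,0,0],[0,0,0.02],0.6],[[0,0,0],[0,0,0],0.6]]' ; python3 -c "
from h import *; go(.5045,-.337,.04)
for n in('scene','top'): 
  im=optics.capture(n)
  print(n,[(np.round(b,1),onz(n,b,.028).round(4)) for b in blobs(im,'red')])"
```

```text
t: 18.65
position: [0.504, -0.3438, 0.137]
eef_rot: [0.288, 0.958, -0.002, 0.003]
ft_force: [0.3, 0.6, -0.2]
gripper_width: 0.053
gripper_force: 0.0
t: 18.85
position: [0.5033, -0.3362, 0.1123]
eef_rot: [0.285, 0.958, 0.001, -0.002]
ft_force: [-1.1, 0.7, -0.1]
gripper_width: 0.053
gripper_force: 0.0
t 18.85 pos [ 0.5033 -0.3362  0.1123] yaw(y axis) 56.87 w 0.053 tool shift [-0.0018  0.      0.0723] F [-1.1  0.7 -0.1]
scene [(array([256. , 251.3, 820.5]), array([ 0.6004, -0.0168])), (array([302. , 240. , 960.5]), array([0.5575, 0.079 ])), (array([115.3, 219.5, 151.5]), array([ 0.5047, -0.3397]))]
top [(array([433.9, 213.4,  55.5]), array([ 0.5028, -0.3343])), (array([256.6, 204.8, 305. ]), array([0.5341, 0.0841])), (array([259.4, 166.8, 140.5]), array([0.6279, 0.076 ])), (array([297.2, 169.1, 470. ]), array([ 0.6197, -0.0153]))]
```

```bash
python3 -m creep '[[[0,0,0],[-0.002,0,0.02],0.6],[[0,0,0],[0,0,0.03],0.6],[[0,0,0],[0,0,0.016],0.6],[[0,0,0],[0,0,0.005],0.6],[[0,0,0],[0,0,0],0.6],[[0,0,0],[0,0,0],0.6]]'; python3 -c "
from h import *; go(.5045,-.337,.04)"
```

```text
t: 19.55
position: [0.5077, -0.338, 0.0449]
eef_rot: [0.284, 0.959, -0.0, 0.001]
ft_force: [-0.7, -0.8, -0.0]
gripper_width: 0.0529
gripper_force: 0.0
t 19.55 pos [ 0.5077 -0.338   0.0449] yaw(y axis) 56.95 w 0.0529 tool shift [ 0.0032 -0.0008  0.0049] F [-0.7 -0.8 -0. ]
```

```bash
python3 -m creep '[[[0,0,0],[0.003,-0.001,0.005],0.6],[[0,0,0],[0,0,0],0.4],[[0,0,0],[0,0,0],0.3],[[0,0,0],[0,0,0],0.15],[[0,0,0],[0,0,0],0.12],[[0,0,0],[0,0,0],0.12],[[0,0,0],[0,0,0],0.12]]' 15; python3 -c "
from h import *; go(.525,-.008,.15)"
```

```text
t: 20.25
position: [0.5039, -0.337, 0.0389]
eef_rot: [0.285, 0.959, -0.0, 0.0]
ft_force: [-0.3, -0.6, 1.6]
gripper_width: 0.0217
gripper_force: 15.0
t 20.25 pos [ 0.5039 -0.337   0.0389] yaw(y axis) 56.94 w 0.0217 tool shift [ 0.1618  0.2872 -0.1112] F [-0.3 -0.6  1.6]
```

```bash
python3 -m creep '[[[0,0,0],[0,0,-0.03],0.12],[[0,0,0],[0,0,-0.045],0.12],[[0,0,0],[0,0,-0.035],0.12],[[0,0,0],[0.015,0.025,0],0.12],[[0,0,0],[0.022,0.04,0],0.12],[[0,0,0],[0.022,0.04,0],0.12],[[0,0,0],[0.022,0.04,0],0.12],[[0,0,0],[0.022,0.04,0],0.12],[[0,0,0],[0.022,0.04,0],0.12],[[0,0,0],[0.022,0.04,0],0.12]]'; python3 -m creep '[[[0,0,0],[0.014,0.022,0],0.12],[[0,0,0],[0,0,0.02],0.12],[[0,0,0],[0,0,0.03],0.12],[[0,0,0],[0,0,0.02],0.12],[[0,0,0],[0,0,0],0.12],[[0,0,0],[0,0,0],0.12]]';python3 -c "
from h import *; go(.525,-.008,.051)"
```

```text
t: 21.25
position: [0.525, -0.0328, 0.1488]
eef_rot: [0.285, 0.959, 0.0, 0.0]
ft_force: [1.1, -0.5, 0.1]
gripper_width: 0.0217
gripper_force: 15.0
t: 21.85
position: [0.5254, -0.0087, 0.079]
eef_rot: [0.285, 0.959, -0.0, -0.0]
ft_force: [1.0, -0.4, 0.2]
gripper_width: 0.0217
gripper_force: 15.0
t 21.85 pos [ 0.5254 -0.0087  0.079 ] yaw(y axis) 56.92 w 0.0217 tool shift [0.0007 0.0003 0.028 ] F [ 1.  -0.4  0.2]
```

```bash
python3 -m creep '[[[0,0,0],[0.001,0,0.01],0.12],[[0,0,0],[0,0,0.008],0.12],[[0,0,0],[0,0,0.005],0.12],[[0,0,0],[0,0,0.003],0.12],[[0,0,0],[0,0,0.001],0.12],[[0,0,0],[0,0,0],0.12],[[0,0,0],[0,0,0],0.12]]'; python3 -c "
from h import *; go(.525,-.008,.051)
im=optics.capture('scene')
cv2.imwrite('pics/a6.png',cv2.resize(im[200:300,210:350,::-1],(800,571)))"
```

```text
t: 22.55
position: [0.5248, -0.008, 0.0519]
eef_rot: [0.285, 0.959, 0.0, 0.0]
ft_force: [-0.8, 0.2, -1.4]
gripper_width: 0.0212
gripper_force: 15.0
t 22.55 pos [ 0.5248 -0.008   0.0519] yaw(y axis) 56.94 w 0.0212 tool shift [-0.0002  0.0001  0.0009] F [-0.8  0.2 -1.4]
```

View pics/a6.png

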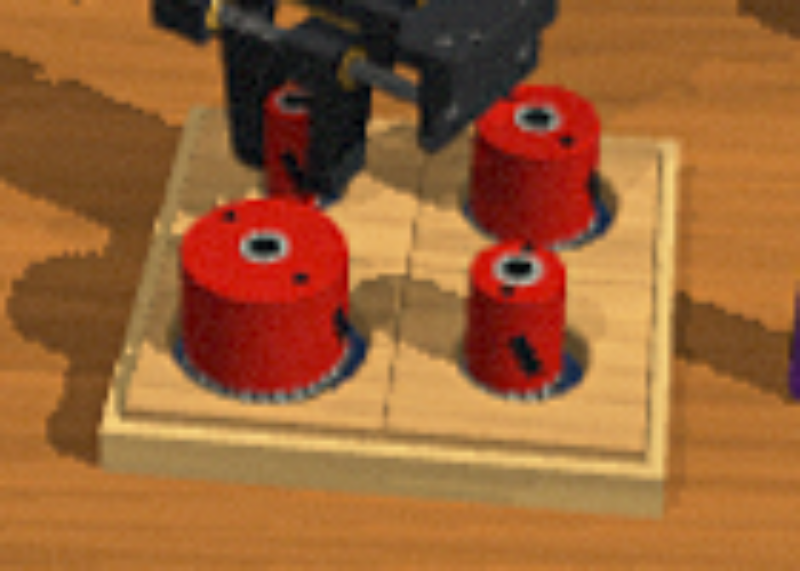

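The other three are seated upright, and the 22 saw is in its recess at crop (290,145), 1 mm above the floor.

```bash
python3 -m creep '[[[0,0,0],[0,0,0.001],0.12],[[0,0,0],[0,0,0.001],0.12],[[0,0,0],[0,0,0],0.12]]'
```

```text
t: 22.9
position: [0.5249, -0.008, 0.0507]
eef_rot: [0.285, 0.959, 0.0, 0.0]
ft_force: [-2.8, 0.7, 12.1]
gripper_width: 0.0214
gripper_force: 15.0
```

```bash
python3 -m creep '[[[0,0,0],[0,0,0],0.25],[[0,0,0],[0,0,0],0.35],[[0,0,0],[0,0,0],0.45],[[0,0,0],[0,0,0],0.45],[[0,0,0],[0,0,-0.02],0.45],[[0,0,0],[0,0,-0.04],0.45],[[0,0,0],[0,0,-0.045],0.45],[[0,0,0],[0,-0.04,-0.02],0.45],[[0,0,0],[0,-0.045,0],0.45],[[0,0,0],[0,-0.045,0],0.45]]'; python3 -m creep '[[[0,0,0],[0,-0.045,0],0.45],[[0,0,0],[0,-0.045,0],0.45],[[0,0,0],[0,0,0],0.45],[[0,0,0],[0,0,0],0.45]]'; python3 -c "
from h import *
cv2.imwrite('pics/a7.png',optics.capture('scene')[:,:,::-1])
cv2.imwrite('pics/a8.png',cv2.resize(optics.capture('top')[130:310,60:340,::-1],(784,504)))"
```

```text
t: 23.9
position: [0.4534, -0.1179, 0.1756]
eef_rot: [0.284, 0.959, 0.0, 0.001]
ft_force: [-0.6, -0.9, -0.9]
gripper_width: 0.0397
gripper_force: 0.0
t: 24.3
position: [0.4042, -0.193, 0.1748]
eef_rot: [0.286, 0.958, 0.0, 0.0]
ft_force: [-0.1, 0.7, 0.1]
gripper_width: 0.0393
gripper_force: 0.0
```

View pics/a7.png

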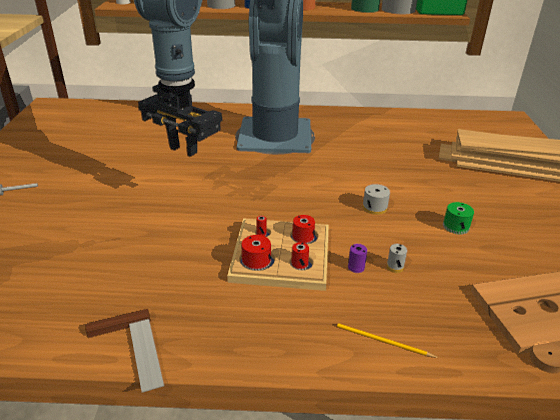

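View pics/a8.png

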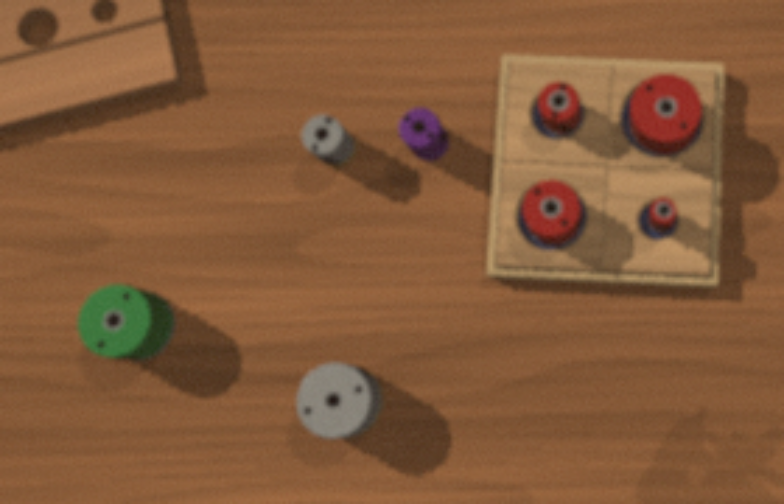

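All four red saws stand upright in their recesses (scene: 22 at (262,226), 48 at (303,229), 60 at (256,252), 35 at (301,257)). The grey, green and purple saws have not moved.

```bash
python3 -c "
from station import r; print(r.sign_off())"
```

```text
the job is handed in; nothing more can be done
None
```

All four red hole saws are standing teeth down and seated in their matching blocks, the tile saws and look-alikes are where they started, and the job was handed in at about 24 s.

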